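# Hang the wax pot at the cleaning stand and spray it

### The arm

A 6-joint arm with a two-finger parallel gripper is mounted at the origin on the work surface. World frame = base frame: x ahead of the robot, y to its left, z up, the work surface at z = 0. Lengths are in m, angles in degrees, forces in N, time in s.
With the tool pointing down it reaches from about 0.35 to 0.875 m from the base axis. Payload 4.2 kg.
Tool frame: the origin (TCP) lies at the very end of the fingers, on their centre line; the grasp point (between the pads) lies 19 mm behind it; z points along the fingers, y is the line along which they close (so a half turn about z gives the same grasp; the last joint's range is limited). The gripper opens to 87 mm and grips with 3 to 60 N. Pads are 19 mm wide; open, the fingers measure 117 mm over their backs; the gripper's body (75 mm by 190 mm) begins 51 mm behind the grasp point.
Start: joints at [81.566, 22.042, 0.453, 0, -68.411, -14.817], TCP at [0.247, 0.574, 0.223] pointing down, gripper open.
Joint ranges: [-179.83, 179.83], [-69.29, 118.12], [-61.27, 80.66], [-181.25, 117.63], [-171.15, -9.14], [-177.46, 177.46]. Speed limits (degrees/s): [159.86, 159.86, 180, 180, 180, 180].

### API

Orientations are given as a 3x3 rotation matrix whose columns are the frame's x, y, z axes.
In Python, from station import r gives the robot as it stands.
- The arm moves only by the tool jog_arm, never from a script. Its argument "plan" is text: rows parted by semicolons, each of 7 numbers parted by spaces: the shift along the tool's x, y, z normalised to -1 to 1, where 1 is 0.025 m, then the turn, a rotation vector about the tool's x, y, z normalised to -1 to 1, where 1 is 8 degrees, then the closure, from -1 (fully open) to 1 (shut). A call has exactly 10 rows; each row shifts and turns the commanded pose from where the row before left it, along the tool's axes as they then stand; what a row does not reach is not made up. A row lasts 1/10 s, in which the tool goes at most 50 mm and 8.59 degrees, less where a joint would pass 70% of its speed; a pose out of reach is approached as far as the arm can. A call with a number of a shift or a turn outside -1 to 1 is refused whole. A call with a gripper value outside its range is refused whole. The fingers move at their own pace and stop on an object; the grip force is fixed at half the most. Time passes only in rows, so rows that do not move let the fingers close, or fill a call up. It gives the time, the measured TCP pose, the force, the opening and the grip force at its end, in the units of the state.
- r.sense(): the state, without advancing time (a new reading comes with each control period).
- r.capture(name): name is "scene" or "side" or "wrist"; returns (picture, depth): 384x512x3 uint8, red, green, blue; 384x512 float32, m along the optical axis (not along the pixel's ray), 0 where there is no reading.
- r.get_calibration(name): a dict with "mtx" (3x3 intrinsics, pixels), "extrinsics" (4x4, takes a point from camera to world coordinates). Camera axes: x right, y up, looking along -z (the intrinsics and any distortion apply to the point x, -y, -z); pixel columns grow to the right and rows downward; lengths in m; the calibration is good to about 2 mm. A picture is of the moment at which its call begins: read the wrist's pose just before it. get_calibration takes no time and is no camera call; for the wrist camera it gives the pose at the moment of the call.
- r.finish_job(): hands the job in; it is judged then, once.
The state is a dict: "time_s": time; "joints": joint angles; "joint_velocities": joint speeds; "effort": joint torques, N m; "tcp_pos": TCP position; "ee_rot": TCP orientation; "wrist_force": force on the tool from outside, world axes, zero at the start; "moment": the same for the moment, N m; "gripper_width": opening from 0.0 (shut) to 1.0 (fully open); "gripper_force": force on a finger pad.
Only numpy, scipy, OpenCV 4.12 (cv2) and the standard library are available. Lean on these libraries where they do the work, as an engineer would, in place of code of your own. Each camera call takes 0.05 s, during which the arm holds its last target. There are 200 camera calls.

### The job

Hang the wax pot by its handle on the double hook of the cleaning stand, lowering it gently until both hooks carry it before you let go. Then, with the pot hanging there on its own, press the cap of the spray canister beside it all the way down and let it spring back up. Leave the other things on the table where they are.

Things in the scene. Friction and masses are not known exactly. Their poses are not given: they have to be found in the camera images.
- pot: the wax pot: round open steel pot, 90 mm wide at the rim, 75 mm tall, about 0.28 kg (varies), loose, upright at the start. A stiff wire handle (7 mm wire, not folding) arches over it in the plane of its y and z axes; its sides rise from the rim at y = +-47 mm, bulging to +-60 mm. Origin under the centre of its bottom, z up
- pot_handle (a point): middle of the straight top bar of the pot's handle, 166 mm above the underside; centre of a wooden grip 46 mm long (along y), 16 mm thick (x), 20 mm high (z). The bar's bare 7 mm wire, on both sides of the grip out to y = +-48 mm, goes on the hooks. The opening between rim and bar is 87 mm high. Axes as the pot's
- stand: cleaning stand, fixed: drip tray 180 x 130 x 14 mm, post 110 mm behind (+x) the origin, 265 mm tall, with a double hook clamped to it: two parallel upturned prongs of 8 mm rod at y = +-40 mm, pointing to -x. Origin on the table, below the middle between the two seats; z up. The clamp's height varies and is NOT in the readings: rod axis in the seats 205 to 245 mm above the table; it does not slip
- stand_seat (a point): on the table below the seats (same point as the stand's origin). Each seat is a flat dip in the prong, 22 mm long, centred on x = 0; the tip at x = -25 mm rises 24 mm above it (rod axis), the prong behind it rises 12 mm and runs back to the post. The hung bar's axis is 7 to 8 mm above the rod axis in the seat
- stand_entry (a point): on the table 130 mm in front (-x) of the stand's origin: the side from which the pot enters, moving to +x, its y axis along the stand's y. With the bar 282 to 286 mm high it clears the tips and the rim clears the prongs at any clamp height; then lower it and feel for the hooks. Over 20 N between pot and stand is too rough
- canister: spray canister, 62 mm wide, fixed upright in a 90 x 90 mm base on the table, 170 to 200 mm to the +y side of the stand's origin; the white cap on top is 192 mm above the table. Origin under its centre; its nozzle points along its -y, to the hanging pot
- cap_top (a point): centre of the flat top of the canister's round cap (32 mm wide, 22 mm high); moves with the cap, 192 mm above the table when up
- cap (a joint): how far the cap is pressed down, m: 0 is up, 0.008 is its stop. Springs back by itself; takes about 4 N to start and 9 N to reach the stop. Above 6.5 mm counts as all the way down
- tin: bystander: plain round steel tin, 90 mm wide, 75 mm tall, like the pot but without any handle, loose; origin under its centre
- solvent: bystander: amber glass bottle, 76 mm wide, 190 mm tall, loose; origin under its centre
- jar: bystander: glass jar with steel lid, 66 mm wide, 85 mm tall, loose; origin under its centre
- stick1: bystander: blue pigment stick, a round-ended rod 20 mm thick, about 110 mm long, lying; origin at its underside's middle, x along it
- stick2: bystander: red-brown pigment stick, a round-ended rod 20 mm thick, about 90 mm long, lying; origin at its underside's middle, x along it
- knife: bystander: palette knife 200 mm long, lying along its x axis
- wax: bystander: cream block of wax, 100 x 70 x 30 mm, lying; origin under its centre
- brush: bystander: brush 180 mm long, lying along its x axis

How it is judged:
By the outcome, as a careful person would: the job done as asked, in the order asked, and still so for the second after the job is handed in, with the robot touching nothing.
It also fails if it takes over 58 s, if anything falls off the work surface, if the arm or the gripper's body presses on something with over 40 N, if the wrist force passes 120 N, or if a joint passes its speed limit or range.

## Working session

There is one attempt and no reset: what is moved stays moved. The work goes in short steps, Python scripts to look and compute and a tool call to move; the robot and the scene stay as the last step left them, time stands still between calls to the robot, and variables do not carry over. Pictures are saved under pics/ and viewed, at most 10 in all, crops included, and the job is handed in when it is done.

Besides the shell and the picture viewer there is one more tool, called after "Emit:" by a JSON object that holds its "name" and its "arguments". jog_arm: Moves the arm, as the interface text tells. Scaled input: -1 to 1 covers 0.025 m each way for a shift and 8 degrees each way for a turn. Its arguments: {"type":"object","properties":{"plan":{"type":"string"}},"required":["plan"]}

```bash
mkdir -p pics; ls; cat > h.py <<'E'
import numpy as np, cv2
from station import r
def cap(n,tag):
    c=r.get_calibration(n); p,d=r.capture(n)
    np.savez(f'pics/{tag}.npz',p=p,d=d,K=c['mtx'],T=c['extrinsics'])
    cv2.imwrite(f'pics/{tag}.png',p[:,:,::-1]); return p,d,np.array(c['mtx']),np.array(c['extrinsics'])
def load(tag):
    z=np.load(f'pics/{tag}.npz'); return z['p'],z['d'],z['K'],z['T']
def ray(u,v,K,T):
    d=np.array([(u-K[0,2])/K[0,0],-(v-K[1,2])/K[1,1],-1.]); return T[:3,3],T[:3,:3]@d
def onz(u,v,K,T,z):
    o,d=ray(u,v,K,T); return o+d*(z-o[2])/d[2]
def pts(d,K,T):
    v,u=np.mgrid[:d.shape[0],:d.shape[1]]
    c=np.stack([(u-K[0,2])/K[0,0]*d,-(v-K[1,2])/K[1,1]*d,-d],-1)
    return c@T[:3,:3].T+T[:3,3]
E
python3 - <<'E'
from h import *
for n in('scene','side','wrist'):
    p,d,K,T=cap(n,n+'0'); print(n,K.round(1).tolist(),T.round(3).tolist(),(d>0).mean(),r.get_calibration(n).keys())
s=r.sense();print(s['time_s'],s['tcp_pos'],np.array(s['ee_rot']).round(3).tolist(),s['gripper_width'])
a=[cv2.imread(f'pics/{n}0.png') for n in('scene','side')]
E
```

```text
pics
scene [[476.1, 0.0, 254.8], [0.0, 476.1, 201.0], [0.0, 0.0, 1.0]] [[-0.623, -0.669, 0.405, 1.127], [0.782, -0.533, 0.322, 0.46], [0.001, 0.518, 0.856, 1.276], [0.0, 0.0, 0.0, 1.0]] 0.9961293538411459 dict_keys(['mtx', 'extrinsics'])
side [[465.1, 0.0, 247.2], [0.0, 465.1, 191.2], [0.0, 0.0, 1.0]] [[0.992, 0.095, -0.084, 0.472], [-0.127, 0.736, -0.665, -0.749], [-0.001, 0.67, 0.742, 1.001], [0.0, 0.0, 0.0, 1.0]] 0.9960428873697916 dict_keys(['mtx', 'extrinsics'])
wrist [[311.8, 0.0, 255.9], [0.0, 311.8, 194.4], [0.0, 0.0, 1.0]] [[-0.395, 0.876, 0.275, 0.322], [-0.919, -0.378, -0.116, 0.542], [0.002, -0.299, 0.954, 0.383], [0.0, 0.0, 0.0, 1.0]] 0.996002197265625 dict_keys(['mtx', 'extrinsics'])
0.15 [0.24654446 0.5738447  0.22174169] [[0.919, -0.395, -0.001], [-0.395, -0.919, -0.002], [0.0, 0.002, -1.0]] 0.9985818805747376
```

View pics/scene0.png

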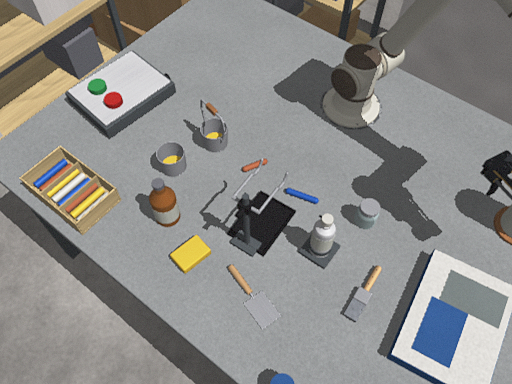

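View pics/side0.png

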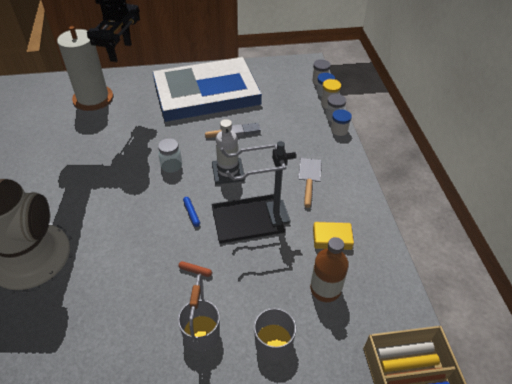

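The scene view shows the pot near (213,135) with its grip at (212,108), the stand tray near (265,222), its two prongs, and the canister near (323,240). In the side view the grip is at (195,296), the prongs run from (240,150) and (235,175) to the post, and the cap is at (226,127).

```bash
python3 - <<'E'
from h import *
def tri(a,b):
    o1,d1=ray(*a[0],*a[1]);o2,d2=ray(*b[0],*b[1])
    A=np.stack([d1,-d2],1);s=np.linalg.lstsq(A,o2-o1,rcond=None)[0]
    p,q=o1+s[0]*d1,o2+s[1]*d2;return (p+q)/2,np.linalg.norm(p-q)
V={n:load(n+'0') for n in('scene','side')}
box={'scene':(195,98,235,122),'side':(185,283,210,309)}
uv={}
for n,(p,d,K,T) in V.items():
    P=pts(d,K,T);hsv=cv2.cvtColor(p,cv2.COLOR_RGB2HSV)
    x0,y0,x1,y1=box[n];m=np.zeros(d.shape,bool)
    m[y0:y1,x0:x1]=((hsv[...,0]<16)&(hsv[...,1]>110)&(P[...,2]>.12))[y0:y1,x0:x1]
    v,u=np.nonzero(m);uv[n]=(u.mean(),v.mean());Q=P[m]
    print(n,'grip px',uv[n],m.sum(),'mean',Q.mean(0).round(4),'min',Q.min(0).round(3),'max',Q.max(0).round(3))
    w=np.linalg.svd(Q[:,:2]-Q[:,:2].mean(0))[2][0];print(' yaw',np.degrees(np.arctan2(w[1],w[0])))
    # ends
    t=(Q[:,:2]-Q[:,:2].mean(0))@w;print(' len',np.ptp(t))
    # 3D clusters: pot region height>0.06
    R=(P[...,2]>.19)&(P[...,2]<.5)&(P[...,0]>.2)&(P[...,0]<.95)&(np.abs(P[...,1])<.6)
    nl,l,st,c=cv2.connectedComponentsWithStats(R.astype(np.uint8))
    for i in range(1,nl):
        if st[i,4]>15: q=P[l==i];print('  comp',c[i].round(0),st[i,4],q.mean(0).round(3),q.min(0).round(3),q.max(0).round(3))
print('grip tri',tri((uv['scene'],V['scene'][2:]),(uv['side'],V['side'][2:])))
# all points
for n,(p,d,K,T) in V.items():
    P=pts(d,K,T)
    for nm,(u,v) in ({'grip':(212,108),'canbase':(323,250),'capt':(327,219),'postt':(245,198)} if n=='scene' else {'grip':(195,296),'capt':(226,124),'postt':(280,147)}).items(): print(n,nm,P[v,u].round(3))
for n,b in {'scene':(190,150,345,270),'side':(200,110,310,250)}.items():
    p=V[n][0][b[1]:b[3],b[0]:b[2]];cv2.imwrite(f'pics/c_{n}.png',cv2.resize(p[:,:,::-1],None,fx=5 if n=='scene' else 4,fy=5 if n=='scene' else 4,interpolation=cv2.INTER_CUBIC))
a=cv2.imread('pics/c_scene.png')[:, :775];print(a.shape)
E
```

```text
scene grip px (np.float64(211.01666666666668), np.float64(108.1)) 60 mean [ 0.429  -0.2666  0.1754] min [ 0.417 -0.289  0.165] max [ 0.439 -0.249  0.183]
 yaw 75.82952021519655
 len 0.04086232172972669
  comp [497. 173.] 874 [0.239 0.513 0.315] [0.2   0.472 0.223] [0.28  0.57  0.339]
  comp [252. 196.] 643 [0.624 0.051 0.231] [ 0.512 -0.003  0.191] [0.691 0.094 0.27 ]
  comp [157. 182.] 75 [ 0.733 -0.195  0.192] [ 0.716 -0.211  0.19 ] [ 0.75  -0.177  0.196]
  comp [327. 218.] 96 [0.538 0.231 0.193] [0.522 0.216 0.19 ] [0.552 0.246 0.198]
side grip px (np.float64(194.58940397350995), np.float64(295.50993377483445)) 151 mean [ 0.4256 -0.2726  0.1744] min [ 0.415 -0.293  0.165] max [ 0.436 -0.249  0.18 ]
 yaw -101.50286274580617
 len 0.045223091038929755
  comp [111.  25.] 1272 [0.243 0.534 0.333] [0.2   0.471 0.221] [0.292 0.6   0.404]
  comp [226. 123.] 58 [0.537 0.229 0.192] [0.521 0.213 0.19 ] [0.552 0.245 0.196]
  comp [265. 159.] 779 [0.615 0.042 0.228] [ 0.512 -0.005  0.204] [0.692 0.093 0.267]
  comp [332. 245.] 21 [ 0.722 -0.198  0.191] [ 0.717 -0.21   0.19 ] [ 0.728 -0.188  0.192]
grip tri (array([ 0.42541248, -0.27016938,  0.16990114]), np.float64(0.00012302004072918462))
scene grip [ 0.43  -0.261  0.18 ]
scene canbase [0.558 0.253 0.06 ]
scene capt [0.542 0.234 0.197]
scene postt [0.657 0.055 0.265]
side grip [ 0.426 -0.274  0.175]
side capt [0.537 0.223 0.193]
side postt [0.649 0.04  0.263]
(600, 775, 3)
```

View pics/c_scene.png

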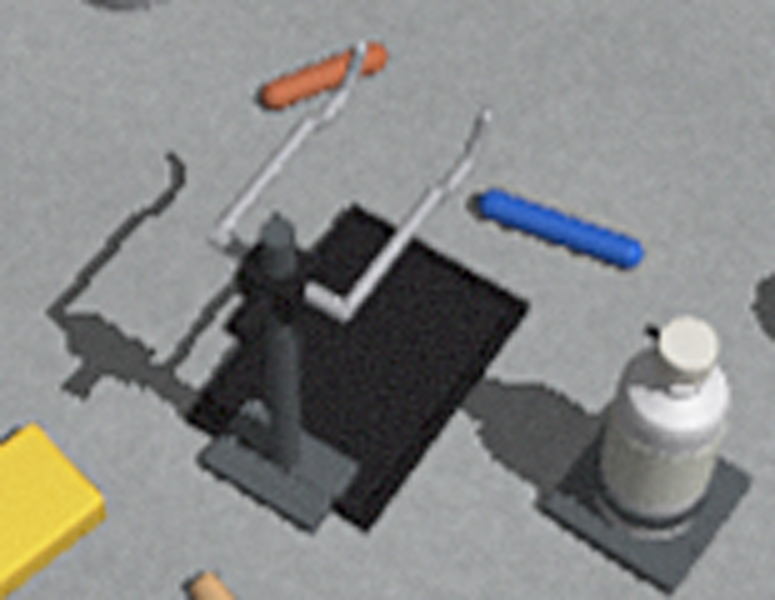

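View pics/c_side.png

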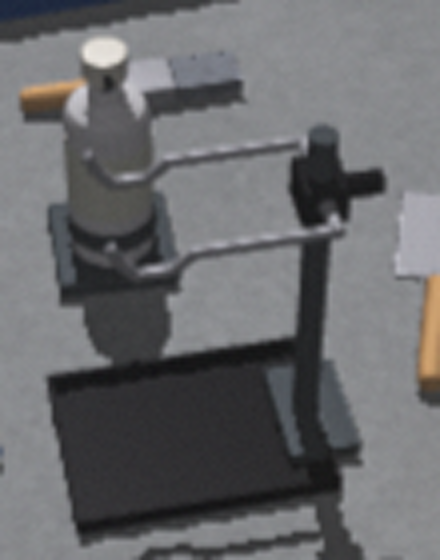

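The crops show the scene tips at (262.4,159.6) and (287.4,173.4), and the side tips at (222.5,149) and (227.7,172.2). The two dips and the tray corners are also clear.

```bash
cat >> h.py <<'E'
def tri(a,b):
    o1,d1=ray(*a[0],*a[1]);o2,d2=ray(*b[0],*b[1])
    s=np.linalg.lstsq(np.stack([d1,-d2],1),o2-o1,rcond=None)[0]
    p,q=o1+s[0]*d1,o2+s[1]*d2;return (p+q)/2,np.linalg.norm(p-q)
E
python3 - <<'E'
from h import *
S=load('scene0');D=load('side0')
sc=lambda u,v:(190+u/5-.4,150+v/5-.4); sd=lambda u,v:(200+u/4-.4,110+v/4-.4)
for nm,a,b in [('tip+',sc(487,115),sd(89,154)),('tip-',sc(362,46),sd(110,247)),('bend+',sc(462,178),sd(157,168)),('bend-',sc(340,105),sd(185,255)),('back+',sc(345,318),sd(300,143)),('back-',sc(217,240),sd(342,232)),('cap',sc(689,333),sd(104,48)),
 ('trayA',sc(355,207),sd(78,532)),('trayB',sc(527,305),sd(50,378))]:
    p,e=tri((a,S[2:]),(b,D[2:]));print(nm,p.round(4),round(e,4))
# post top and prong depth points
for n,Z in(('scene',S),('side',D)):
    p,d,K,T=Z;P=pts(d,K,T);R=(P[...,2]>.195)&(P[...,0]>.5)&(P[...,0]<.61)&(P[...,1]>-.03)&(P[...,1]<.12)
    Q=P[R];o=np.argsort(Q[:,0]);print(n,Q[o][::12].round(3).tolist())
for u,v in [(355,207),(527,305),(365,530),(190,425)]: print('tray',onz(*sc(u,v),*S[2:],.014).round(4))
E
```

```text
tip+ [0.5145 0.0812 0.2385] 0.0012
tip- [0.5196 0.0016 0.238 ] 0.0006
bend+ [0.5509 0.0868 0.2209] 0.0129
bend- [0.5572 0.0082 0.2241] 0.0152
back+ [0.648  0.0931 0.2199] 0.0026
back- [0.6568 0.0122 0.2226] 0.003
cap [0.5359 0.2299 0.1972] 0.0025
trayA [ 0.4867 -0.0273  0.0058] 0.0032
trayB [0.4793 0.1018 0.012 ] 0.0017
scene [[0.512, 0.077, 0.235], [0.519, 0.082, 0.238], [0.523, 0.083, 0.225], [0.526, 0.085, 0.221], [0.529, 0.081, 0.211], [0.534, 0.003, 0.221], [0.539, 0.0, 0.215], [0.545, 0.086, 0.215], [0.554, 0.005, 0.218], [0.561, 0.004, 0.22], [0.57, 0.007, 0.224], [0.575, 0.088, 0.225], [0.579, 0.089, 0.226], [0.586, 0.087, 0.228], [0.592, 0.085, 0.228], [0.598, 0.086, 0.227], [0.605, 0.091, 0.231], [0.609, 0.085, 0.226]]
side [[0.512, 0.077, 0.233], [0.517, 0.001, 0.233], [0.52, 0.079, 0.23], [0.523, -0.002, 0.222], [0.526, -0.002, 0.229], [0.529, 0.078, 0.217], [0.533, -0.001, 0.21], [0.536, 0.08, 0.214], [0.54, 0.002, 0.212], [0.545, 0.002, 0.215], [0.549, 0.085, 0.215], [0.554, 0.081, 0.217], [0.557, 0.084, 0.217], [0.561, 0.002, 0.22], [0.564, 0.005, 0.223], [0.568, 0.001, 0.226], [0.573, 0.002, 0.228], [0.577, 0.084, 0.225], [0.581, 0.007, 0.226], [0.586, 0.007, 0.225], [0.59, 0.004, 0.224], [0.594, 0.084, 0.226], [0.598, 0.008, 0.225], [0.602, 0.09, 0.223], [0.607, 0.006, 0.226]]
tray [ 0.4892 -0.0237  0.014 ]
tray [0.4794 0.1026 0.014 ]
tray [0.6599 0.1178 0.014 ]
tray [ 0.671  -0.0056  0.014 ]
```

Emit:
{"name": "jog_arm", "arguments": {"plan": "0.8 0.6 -0.5 0 0 0 -1;1 0.77 -0.5 0 0 0 -1;1 0.77 -0.5 0 0 0 -1;1 0.77 -0.5 0 0 0 -1;1 0.77 -0.5 0 0 0 -1;1 0.77 -0.3 0 0 0 -1;1 0.77 -0.2 0 0 0 -1;1 0.77 -0.2 0 0 0 -1;1 0.77 0 0 0 0 -1;1 0.8 0 0 0 0 -1"}}

```text
time_s: 1.15
tcp_pos: [0.3975, 0.3027, 0.3025]
ee_rot: [[0.919, -0.395, -0.0], [-0.395, -0.919, 0.0], [-0.0, -0.0, -1.0]]
wrist_force: [0.5, 0.1, 1.1]
gripper_width: 1.002
gripper_force: 0.0
```

Emit:
{"name": "jog_arm", "arguments": {"plan": "0.45 1 0 0 0 0 -1;0.45 1 0 0 0 0 -1;0.45 1 0 0 0 0 -1;0.45 1 0 0 0 0 -1;0.45 1 0 0 0 0 -1;0.45 1 0 0 0 0 -1;0.45 1 0 0 0 0 -1;0.45 1 0 0 0 0 -1;0.45 1 0 0 0 0 -1;0.45 1 0 0 0 0 -1"}}

```text
time_s: 2.15
tcp_pos: [0.4014, 0.0286, 0.3024]
ee_rot: [[0.919, -0.395, -0.0], [-0.395, -0.919, 0.0], [-0.0, -0.0, -1.0]]
wrist_force: [0.4, -0.5, 0.7]
gripper_width: 0.999
gripper_force: 0.0
```

Emit:
{"name": "jog_arm", "arguments": {"plan": "0.45 1 0 0 0 0 -1;0.45 1 0 0 0 0 -1;0.45 1 0 0 0 0 -1;0.45 1 0 0 0 0 -1;0.45 1 0 0 0 0 -1;0.45 1 0 0 0 0 -1;0.45 1 0 0 0 0 -1;0.45 1 0 0 0 0 -1;0.45 1 0 0 0 0 -1;0.45 1 0 0 0 0 -1"}}

```text
time_s: 3.15
tcp_pos: [0.4061, -0.2454, 0.3023]
ee_rot: [[0.919, -0.395, -0.0], [-0.395, -0.919, 0.0], [-0.0, -0.0, -1.0]]
wrist_force: [0.7, -0.7, -0.2]
gripper_width: 1.001
gripper_force: 0.0
```

Emit:
{"name": "jog_arm", "arguments": {"plan": "0 0 0 0 0 1 -1;0 0 0 0 0 1 -1;0 0 0 0 0 1 -1;0 0 0 0 0 1 -1;0 0 0 0 0 1 -1;0 0 0 0 0 1 -1;0 0 0 0 0 1 -1;0 0 0 0 0 1 -1;0 0 0 0 0 1 -1;0 0 0 0 0 1 -1"}}

```text
time_s: 4.15
tcp_pos: [0.4063, -0.2442, 0.3023]
ee_rot: [[-0.235, -0.972, -0.001], [-0.972, 0.235, 0.0], [-0.0, 0.001, -1.0]]
wrist_force: [0.9, -0.7, -0.3]
gripper_width: 0.999
gripper_force: 0.0
```

```bash
python3 - <<'E'
from h import *
p,d,K,T=cap('wrist','w1'); s=r.sense();print(s['time_s'],s['tcp_pos'].round(4),np.array(s['ee_rot']).round(4).tolist(),np.round(s['joints'],1),s['wrist_force'])
P=pts(d,K,T);hsv=cv2.cvtColor(p,cv2.COLOR_RGB2HSV)
m=(hsv[...,0]<16)&(hsv[...,1]>110)&(P[...,2]>.14)&(P[...,2]<.2);v,u=np.nonzero(m);Q=P[m]
print(m.sum(),u.mean(),v.mean(),Q.mean(0),Q.min(0),Q.max(0))
rc=cv2.minAreaRect(np.stack([u,v],1).astype(np.float32));bx=cv2.boxPoints(rc);print(rc,[onz(*b,K,T,.176)[:2].round(4).tolist() for b in bx], onz(u.mean(),v.mean(),K,T,.176))
E
```

```text
4.2 [ 0.4062 -0.2442  0.3022] [[-0.2385, -0.9711, -0.0007], [-0.9711, 0.2385, 0.0004], [-0.0002, 0.0008, -1.0]] [-11.3   4.1 -11.7  -0.  -74.2  -2.5] [0.83299255 0.05028404 1.64544426]
753 230.05710491367861 164.87915006640105 [ 0.42492685 -0.26989908  0.1746532 ] [ 0.41441232 -0.29186966  0.16011859] [ 0.43618463 -0.2461902   0.17752391]
((229.9862060546875, 164.73757934570312), (47.092716217041016, 16.81882667541504), 86.98721313476562) [[0.4278, -0.2934], [0.4126, -0.2905], [0.4216, -0.2465], [0.4375, -0.2494]] [ 0.42472686 -0.27030603  0.176     ]
```

View pics/w1.png

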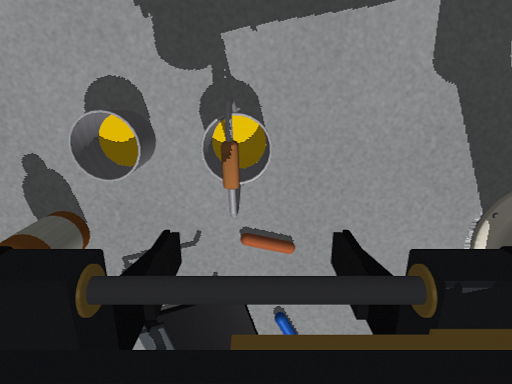

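The wrist view shows the pot's grip at (230,165), with the bar running vertically in the image. The tin is beside it at (105,145).

Emit:
{"name": "jog_arm", "arguments": {"plan": "0.4 -0.5 0 0 0 0 -1;0.43 -0.47 0 0 0 0 -1;0 0 0.5 0 0 -0.22 -1;0 0 1 0 0 0 -1;0 0 1 0 0 0 -1;0 0 1 0 0 0 -1;0 0 1 0 0 0 -1;0 0 1 0 0 0 -1;0 0 0.7 0 0 0 -1;0 0 0 0 0 0 -1"}}

```text
time_s: 5.2
tcp_pos: [0.4234, -0.2694, 0.1449]
ee_rot: [[-0.198, -0.98, -0.006], [-0.98, 0.198, 0.002], [-0.001, 0.006, -1.0]]
wrist_force: [-0.8, 0.9, 0.3]
gripper_width: 1.002
gripper_force: 0.0
```

```bash
python3 - <<'E'
from h import *
p,d,K,T=cap('wrist','w2'); s=r.sense();print(s['time_s'],s['tcp_pos'].round(4),np.array(s['ee_rot']).round(4).tolist(),s['wrist_force'])
P=pts(d,K,T);hsv=cv2.cvtColor(p,cv2.COLOR_RGB2HSV)
m=(hsv[...,0]<16)&(hsv[...,1]>110)&(P[...,2]>.14)&(P[...,2]<.2);v,u=np.nonzero(m);Q=P[m];R=np.array(s['ee_rot'])
q=(Q-s['tcp_pos'])@R;top=q[Q[:,2]>.17];print(len(top),top.mean(0),top.min(0),top.max(0))
E
```

```text
5.25 [ 0.4247 -0.27    0.1467] [[-0.1976, -0.9803, -0.0029], [-0.9803, 0.1976, 0.0006], [-0.0, 0.0029, -1.0]] [ 0.58302179 -1.02167381  1.05958665]
1667 [ 0.0070168  -0.00053115 -0.02819057] [-0.02337981 -0.04701008 -0.05130595] [ 0.02205606  0.00732972 -0.02335659]
```

Emit:
{"name": "jog_arm", "arguments": {"plan": "0 0 0 0 0 0 1;0 0 0 0 0 0 1;0 0 0 0 0 0 1;0 0 0 0 0 0 1;0 0 0 0 0 0 1;0 0 0 0 0 0 1;0 0 0 0 0 0 1;0 0 0 0 0 0 1;0 0 0 0 0 0 1;0 0 0 0 0 0 1"}}

```text
time_s: 6.25
tcp_pos: [0.4254, -0.2701, 0.1475]
ee_rot: [[-0.199, -0.98, 0.0], [-0.98, 0.199, 0.0], [-0.0, -0.0, -1.0]]
wrist_force: [1.3, 0.7, -2.3]
gripper_width: 0.182
gripper_force: 30.0
```

Emit:
{"name": "jog_arm", "arguments": {"plan": "0 0 -0.1 0 0 0 1;0 0 -0.2 0 0 0 1;0 0 -0.5 0 0 0 1;0 0 -0.7 0 0 0 1;0 0 -0.7 0 0 0 1;0 0 -0.7 0 0 0 1;0 0 -0.7 0 0 0 1;0 0 -0.7 0 0 0 1;0 0 -0.4 0 0 0 1;0 0 0 0 0 0 1"}}

```text
time_s: 7.25
tcp_pos: [0.426, -0.2703, 0.2663]
ee_rot: [[-0.199, -0.98, 0.003], [-0.98, 0.199, -0.001], [0.0, -0.003, -1.0]]
wrist_force: [0.6, -0.2, -3.0]
gripper_width: 0.177
gripper_force: 30.0
```

Emit:
{"name": "jog_arm", "arguments": {"plan": "0 0 0 0 0 -0.4 1;0 0 0 0 0 -0.6 1;0 0 0 0 0 -0.6 1;0 0 0 0 0 -0.42 1;-0.3 -0.01 0 0 0 0 1;-0.7 -0.03 0 0 0 0 1;-0.9 -0.04 0 0 0 0 1;-0.9 -0.04 0 0 0 0 1;-0.9 -0.04 0 0 0 0 1;-0.9 -0.04 0 0 0 0 1"}}

```text
time_s: 8.25
tcp_pos: [0.4202, -0.1537, 0.2643]
ee_rot: [[0.08, -0.997, -0.001], [-0.997, -0.08, 0.001], [-0.001, 0.001, -1.0]]
wrist_force: [1.6, 0.3, -3.2]
gripper_width: 0.183
gripper_force: 30.0
```

Emit:
{"name": "jog_arm", "arguments": {"plan": "-0.9 -0.04 0 0 0 0 1;-0.9 -0.04 0 0 0 0 1;-0.9 -0.04 0 0 0 0 1;-0.9 -0.04 0 0 0 0 1;-0.9 -0.04 0 0 0 0 1;-0.9 -0.04 0 0 0 0 1;-0.9 -0.04 0 0 0 0 1;-0.8 -0.04 0 0 0 0 1;-0.4 -0.03 0 0 0 0 1;0 0 0 0 0 0 1"}}

```text
time_s: 9.25
tcp_pos: [0.4141, 0.0334, 0.2647]
ee_rot: [[0.083, -0.997, -0.001], [-0.997, -0.083, -0.0], [0.0, 0.001, -1.0]]
wrist_force: [1.0, -0.8, -3.2]
gripper_width: 0.182
gripper_force: 30.0
```

```bash
python3 - <<'E'
from h import *
for n in('side','scene','wrist'): cap(n,n+'2')
s=r.sense();print(s['time_s'],s['tcp_pos'].round(4),np.array(s['ee_rot']).round(4).tolist(),s['wrist_force'].round(2))
a=cv2.imread('pics/side2.png')[60:300,120:380];b=cv2.imread('pics/wrist2.png')
cv2.imwrite('pics/m2.png',np.hstack([cv2.resize(a,(520,480)),cv2.resize(b,(280,210),interpolation=cv2.INTER_AREA) if 0 else cv2.copyMakeBorder(cv2.resize(b,(280,210)),0,270,0,0,0)]))
E
```

```text
9.4 [0.4142 0.032  0.2649] [[0.0807, -0.9967, -0.0007], [-0.9967, -0.0807, -0.0005], [0.0005, 0.0007, -1.0]] [-0.39  0.5  -4.28]
```

View pics/m2.png

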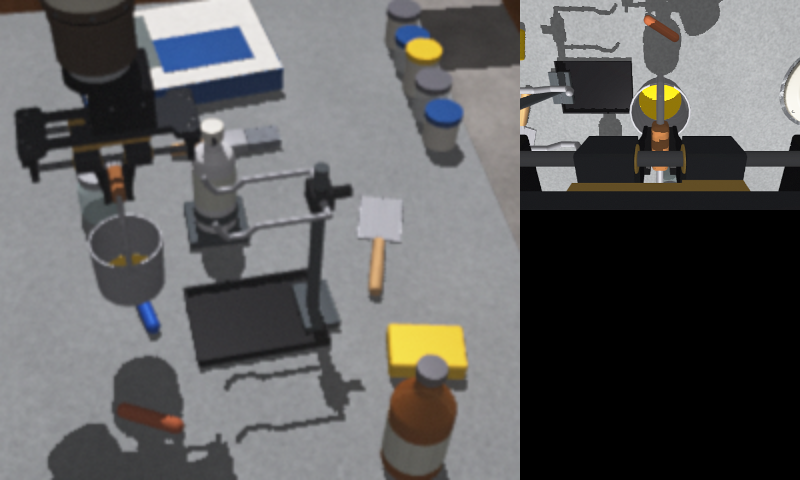

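The pot hangs in the gripper at side crop (127,250), in front of the hooks. I'll check the pot's tilt and refine the seat position from the depth data.

```bash
python3 - <<'E'
from h import *
X=np.array([.9966,.082,0]);Y=np.array([-.082,.9966,0]);O=np.array([.543,.043,0])
for n in('scene','side','wrist'):
    p,d,K,T=load(n+'2');P=pts(d,K,T);L=np.stack([(P-O)@X,(P-O)@Y,P[...,2]],-1)
    # pot rim: pixels z .17-.21 near pot
    m=(L[...,2]>.165)&(L[...,2]<.215)&(np.abs(L[...,0]+.13)<.07)&(np.abs(L[...,1])<.055)
    Q=L[m]
    if len(Q)>20:
        hi=Q[Q[:,2]>np.percentile(Q[:,2],70)]
        r0=np.hypot(Q[:,0]+.13,Q[:,1]);rim=Q[(r0>.035)]
        for nm,k in(('x-',rim[:,0]<-.16),('x+',rim[:,0]>-.10),('y-',rim[:,1]<-.03),('y+',rim[:,1]>.03)):
            if k.sum()>3: print(n,nm,k.sum(),'topz',np.percentile(rim[k][:,2],97).round(4),'ext',rim[k].min(0).round(3),rim[k].max(0).round(3))
    for sgn in(1,-1):
        m=(L[...,2]>.195)&(L[...,2]<.26)&(L[...,0]>-.045)&(L[...,0]<.06)&(np.abs(L[...,1]-sgn*.04)<.02);Q=L[m]
        if len(Q)<10: continue
        out=[]
        for a in np.arange(-.035,.055,.01):
            k=(Q[:,0]>=a)&(Q[:,0]<a+.01)
            if k.any(): out.append((round(a+.005,3),round(np.median(Q[k,1]),4),round(np.percentile(Q[k,2],85),4),int(k.sum())))
        print(n,sgn,'xmin',Q[:,0].min().round(4),out)
E
```

```text
scene x- 115 topz 0.1949 ext [-0.177 -0.031  0.165] [-0.161  0.03   0.198]
scene x+ 130 topz 0.1957 ext [-0.1   -0.032  0.165] [-0.084  0.035  0.198]
scene y- 87 topz 0.2085 ext [-0.161 -0.055  0.165] [-0.097 -0.031  0.214]
scene y+ 94 topz 0.2088 ext [-0.159  0.03   0.166] [-0.098  0.055  0.215]
scene 1 xmin -0.028 [(np.float64(-0.03), np.float64(0.0404), np.float64(0.2363), 2), (np.float64(-0.02), np.float64(0.0395), np.float64(0.2397), 19), (np.float64(-0.01), np.float64(0.0395), np.float64(0.2219), 14), (np.float64(0.0), np.float64(0.0393), np.float64(0.218), 11), (np.float64(0.01), np.float64(0.0403), np.float64(0.2213), 6), (np.float64(0.02), np.float64(0.041), np.float64(0.2281), 7), (np.float64(0.03), np.float64(0.0397), np.float64(0.228), 10), (np.float64(0.04), np.float64(0.0404), np.float64(0.2314), 11), (np.float64(0.05), np.float64(0.0394), np.float64(0.2291), 11)]
scene -1 xmin -0.0284 [(np.float64(-0.03), np.float64(-0.0383), np.float64(0.2431), 3), (np.float64(-0.02), np.float64(-0.0393), np.float64(0.2364), 20), (np.float64(-0.01), np.float64(-0.0403), np.float64(0.2
[... 2581 characters left out ...]
.float64(0.2274), 136), (np.float64(0.04), np.float64(0.038), np.float64(0.2272), 116), (np.float64(0.05), np.float64(0.0373), np.float64(0.2221), 4)]
wrist -1 xmin -0.0295 [(np.float64(-0.03), np.float64(-0.0396), np.float64(0.239), 130), (np.float64(-0.02), np.float64(-0.0418), np.float64(0.2383), 90), (np.float64(-0.01), np.float64(-0.0404), np.float64(0.2175), 100), (np.float64(0.0), np.float64(-0.0396), np.float64(0.2154), 163), (np.float64(0.01), np.float64(-0.0395), np.float64(0.2187), 215), (np.float64(0.02), np.float64(-0.0397), np.float64(0.2265), 269), (np.float64(0.03), np.float64(-0.0396), np.float64(0.2274), 186), (np.float64(0.04), np.float64(-0.0397), np.float64(0.2274), 56)]
```

Emit:
{"name": "jog_arm", "arguments": {"plan": "0 -0.3 0 0 0 0 1;0 -0.6 0 0 0 0 1;0 -0.7 0 0 0 0 1;0 -0.7 0 0 0 0 1;0 -0.7 0 0 0 0 1;0 -0.7 0 0 0 0 1;0 -0.7 0 0 0 0 1;0 -0.5 0 0 0 0 1;0 -0.26 0 0 0 0 1;0 0 0 0 0 0 1"}}

```text
time_s: 10.4
tcp_pos: [0.5438, 0.0428, 0.2644]
ee_rot: [[0.081, -0.997, -0.001], [-0.997, -0.081, -0.0], [0.0, 0.001, -1.0]]
wrist_force: [-1.3, -0.1, -4.1]
gripper_width: 0.184
gripper_force: 30.0
```

Emit:
{"name": "jog_arm", "arguments": {"plan": "0 0 0.1 0 0 0 1;0 0 0.3 0 0 0 1;0 0 0.4 0 0 0 1;0 0 0.4 0 0 0 1;0 0 0.3 0 0 0 1;0 0 0.3 0 0 0 1;0 0 0.2 0 0 0 1;0 0 0.1 0 0 0 1;0 0 0 0 0 0 1;0 0 0 0 0 0 1"}}

```text
time_s: 11.4
tcp_pos: [0.5433, 0.043, 0.2129]
ee_rot: [[0.081, -0.997, 0.001], [-0.997, -0.081, 0.0], [-0.0, -0.001, -1.0]]
wrist_force: [0.3, 0.4, -3.3]
gripper_width: 0.183
gripper_force: 30.0
```

```bash
python3 - <<'E'
from h import *
for n in('side','wrist'): cap(n,n+'3')
s=r.sense();p=s['tcp_pos'];print(s['time_s'],p.round(4),s['wrist_force'].round(2),s['moment'].round(2))
X=np.array([.9966,.082,0]);Y=np.array([-.082,.9966,0]);O=np.array([.543,.043,0]);print((p-O)@X,(p-O)@Y)
cv2.imwrite('pics/m3.png',np.hstack([cv2.resize(cv2.imread('pics/side3.png')[80:240,160:330],(425,400)),cv2.resize(cv2.imread('pics/wrist3.png')[100:384,100:370],(375,400))]))
E
```

```text
11.5 [0.5433 0.0431 0.213 ] [-0.81  0.08 -4.16] [ 0.05 -0.04  0.04]
0.00032314843350020426 4.051948672594385e-05
```

View pics/m3.png

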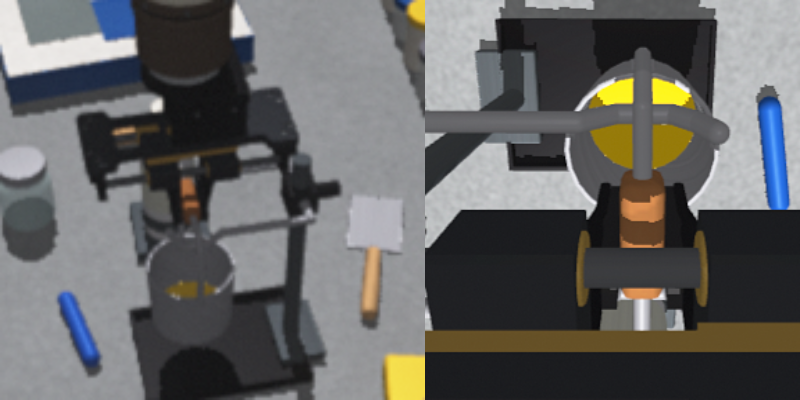

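The bar sits centred over the seat dips, midway between the tip and the rear bend. I'm lowering slowly now.

Emit:
{"name": "jog_arm", "arguments": {"plan": "0 0 0.1 0 0 0 1;0 0 0.1 0 0 0 1;0 0 0.08 0 0 0 1;0 0 0.04 0 0 0 1;0 0 0.04 0 0 0 1;0 0 0.03 0 0 0 1;0 0 0.03 0 0 0 1;0 0 0.02 0 0 0 1;0 0 0 0 0 0 1;0 0 0 0 0 0 1"}}

```text
time_s: 12.5
tcp_pos: [0.5431, 0.043, 0.2016]
ee_rot: [[0.081, -0.997, 0.0], [-0.997, -0.081, 0.0], [0.0, -0.0, -1.0]]
wrist_force: [0.3, 0.2, -3.9]
gripper_width: 0.183
gripper_force: 30.0
```

Emit:
{"name": "jog_arm", "arguments": {"plan": "0 0 0.02 0 0 0 1;0 0 0.02 0 0 0 1;0 0 0.02 0 0 0 1;0 0 0.02 0 0 0 1;0 0 0 0 0 0 1;0 0 0 0 0 0 1;0 0 0 0 0 0 1;0 0 0 0 0 0 1;0 0 0 0 0 0 1;0 0 0 0 0 0 1"}}

```text
time_s: 13.5
tcp_pos: [0.5432, 0.043, 0.2]
ee_rot: [[0.082, -0.997, 0.001], [-0.997, -0.082, -0.0], [0.0, -0.001, -1.0]]
wrist_force: [-3.8, 1.0, 3.5]
gripper_width: 0.179
gripper_force: 30.0
```

```bash
python3 - <<'E'
from h import *
for i in range(3):
    cap('wrist','w4');s=r.sense();print(s['time_s'],s['tcp_pos'].round(4),s['wrist_force'].round(2),s['moment'].round(3))
p,d,K,T=load('w4');P=pts(d,K,T);X=np.array([.9966,.082,0]);Y=np.array([-.082,.9966,0]);O=np.array([.543,.043,0])
L=np.stack([(P-O)@X,(P-O)@Y,P[...,2]],-1)
for y0 in(-.048,-.034,-.03,.03,.04):
    k=(np.abs(L[...,1]-y0)<.004)&(np.abs(L[...,0])<.012)&(L[...,2]>.2)&(L[...,2]<.235)
    Q=L[k]
    if len(Q)>5:
        q=Q[Q[:,2]>np.percentile(Q[:,2],70)];print(y0,len(Q),q[:,0].mean().round(4),np.percentile(Q[:,2],95).round(4))
E
```

```text
13.55 [0.5432 0.043  0.2   ] [-2.84  0.9   4.64] [0.171 0.776 0.014]
13.6 [0.5432 0.043  0.2   ] [-1.94  0.02  4.88] [ 0.193  0.828 -0.008]
13.65 [0.5432 0.043  0.2   ] [-3.27  0.07  4.26] [0.168 0.851 0.045]
-0.048 288 0.0001 0.222
-0.034 373 -0.0002 0.2221
-0.03 222 0.0001 0.2223
0.03 117 0.0004 0.2223
0.04 550 -0.0011 0.2216
```

Emit:
{"name": "jog_arm", "arguments": {"plan": "0 0.02 0 0 0 0 1;0 0.02 0 0 0 0 1;0 0 0 0 0 0 1;0 0 0.006 0 0 0 1;0 0 0.006 0 0 0 1;0 0 0 0 0 0 1;0 0 0 0 0 0 1;0 0 0 0 0 0 1;0 0 0 0 0 0 1;0 0 0 0 0 0 1"}}

```text
time_s: 14.65
tcp_pos: [0.543, 0.043, 0.2]
ee_rot: [[0.082, -0.997, 0.003], [-0.997, -0.082, 0.0], [-0.0, -0.003, -1.0]]
wrist_force: [0.2, 0.3, 5.4]
gripper_width: 0.182
gripper_force: 30.0
```

```bash
python3 - <<'E'
from h import *
for i in range(3):
    cap('wrist','w4');s=r.sense();print(s['time_s'],s['tcp_pos'].round(4),s['wrist_force'].round(2),s['moment'].round(3))
E
```

```text
14.7 [0.543 0.043 0.2  ] [ 0.1  -0.38  5.6 ] [ 0.027 -0.238 -0.037]
14.75 [0.5431 0.043  0.2   ] [0.52 0.03 5.83] [ 0.051 -0.177 -0.021]
14.8 [0.5431 0.043  0.2   ] [ 0.29 -0.51  5.28] [-0.035 -0.188  0.033]
```

Lateral force and roll moment are near zero, and the hooks carry about 9 N between them, so both are loaded. Releasing.

Emit:
{"name": "jog_arm", "arguments": {"plan": "0 0 0 0 0 0 0.4;0 0 0 0 0 0 0.2;0 0 0 0 0 0 0;0 0 0 0 0 0 -0.2;0 0 0 0 0 0 -0.2;0 0 0 0 0 0 -0.2;0 0 0 0 0 0 -0.2;0 0 0 0 0 0 -0.2;0 0 0 0 0 0 -0.2;0 0 0 0 0 0 -0.2"}}

```text
time_s: 15.8
tcp_pos: [0.542, 0.0429, 0.1993]
ee_rot: [[0.081, -0.997, 0.0], [-0.997, -0.081, 0.0], [-0.0, -0.0, -1.0]]
wrist_force: [0.5, 0.1, -0.0]
gripper_width: 0.599
gripper_force: 0.0
```

Emit:
{"name": "jog_arm", "arguments": {"plan": "0 0 -0.1 0 0 0 -0.2;0 0 -0.2 0 0 0 -0.2;0 0 -0.3 0 0 0 -0.2;0 0 -0.5 0 0 0 -0.2;0 0 -0.5 0 0 0 -0.2;0 0 -0.6 0 0 0 -0.2;0 0 -0.6 0 0 0 -0.2;0 0 -0.6 0 0 0 -0.2;0 0 -0.4 0 0 0 -0.2;0 0 0 0 0 0 -0.2"}}

```text
time_s: 16.8
tcp_pos: [0.5429, 0.0431, 0.2966]
ee_rot: [[0.082, -0.997, 0.004], [-0.997, -0.082, 0.001], [-0.001, -0.004, -1.0]]
wrist_force: [-1.0, -0.4, 0.2]
gripper_width: 0.601
gripper_force: 0.0
```

```bash
python3 - <<'E'
from h import *
for n in('side','wrist','scene'): cap(n,n+'5')
s=r.sense();p=s['tcp_pos'];print(s['time_s'],p.round(4),s['wrist_force'].round(2))
for n in('side','scene'):
    p,d,K,T=load(n+'5');P=pts(d,K,T);m=(P[...,2]>.186)&(P[...,2]<.2)&(np.hypot(P[...,0]-.537,P[...,1]-.23)<.025)
    v,u=np.nonzero(m); print(n,m.sum(),P[m].mean(0).round(4) if m.any() else '', onz(u.mean(),v.mean(),K,T,.192) if m.any() else '')
cv2.imwrite('pics/m5.png',np.hstack([cv2.resize(cv2.imread('pics/side5.png')[80:240,160:330],(425,400)),cv2.resize(cv2.imread('pics/wrist5.png')[60:344,100:370],(375,400))]))
E
```

```text
16.95 [0.5416 0.0429 0.2937] [ 0.06 -0.25 -0.83]
side 48 [0.5398 0.223  0.1903] [0.53969019 0.22088056 0.192     ]
scene 115 [0.5384 0.2309 0.1921] [0.53841934 0.2309435  0.192     ]
```

View pics/m5.png

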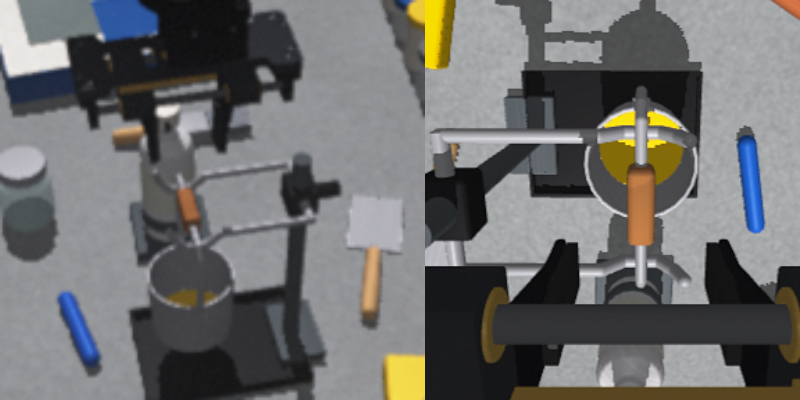

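The pot hangs on both hooks, with the bar in both dips and the gripper clear of it. Next I move over the cap with the fingers shut.

Emit:
{"name": "jog_arm", "arguments": {"plan": "-0.4 -0.02 0 0 0 0 1;-0.8 -0.05 0 0 0 0 1;-0.9 -0.05 0 0 0 0 1;-0.9 -0.05 0 0 0 0 1;-0.9 -0.05 0 0 0 0 1;-0.9 -0.05 0 0 0 0 1;-0.9 -0.05 0 0 0 0 1;-0.9 -0.05 0 0 0 0 1;-0.6 -0.03 0 0 0 0 1;-0.3 0 0 0 0 0 1"}}

```text
time_s: 17.95
tcp_pos: [0.5364, 0.2321, 0.2935]
ee_rot: [[0.083, -0.997, -0.001], [-0.997, -0.083, -0.001], [0.001, 0.001, -1.0]]
wrist_force: [-0.0, 0.7, 0.2]
gripper_width: 0.003
gripper_force: 0.0
```

Emit:
{"name": "jog_arm", "arguments": {"plan": "0 0 0.3 0 0 0 1;0 0 0.5 0 0 0 1;0 0 0.5 0 0 0 1;0 0 0.5 0 0 0 1;0 0 0.5 0 0 0 1;0 0 0.4 0 0 0 1;0 0 0.2 0 0 0 1;0 0 0 0 0 0 1;0 0 0 0 0 0 1;0 0 0 0 0 0 1"}}

```text
time_s: 18.95
tcp_pos: [0.5371, 0.2309, 0.2225]
ee_rot: [[0.082, -0.997, 0.001], [-0.997, -0.082, 0.001], [-0.001, -0.001, -1.0]]
wrist_force: [1.1, 0.4, 0.5]
gripper_width: 0.005
gripper_force: 0.0
```

```bash
python3 - <<'E'
from h import *
p,d,K,T=cap('wrist','w6');s=r.sense();t=s['tcp_pos'];print(s['time_s'],t.round(4),s['wrist_force'].round(2),s['gripper_width'])
P=pts(d,K,T);m=(P[...,2]>.188)&(P[...,2]<.197)&(np.hypot(P[...,0]-.537,P[...,1]-.23)<.03)
Q=P[m];print(len(Q),Q.mean(0).round(4),Q.min(0).round(4),Q.max(0).round(4))
E
```

```text
19.0 [0.537  0.2309 0.2224] [0.22 0.37 1.03] 0.0017144841380254574
1047 [0.5384 0.2278 0.1914] [0.5219 0.2176 0.1881] [0.5537 0.2434 0.1938]
```

View pics/w6.png

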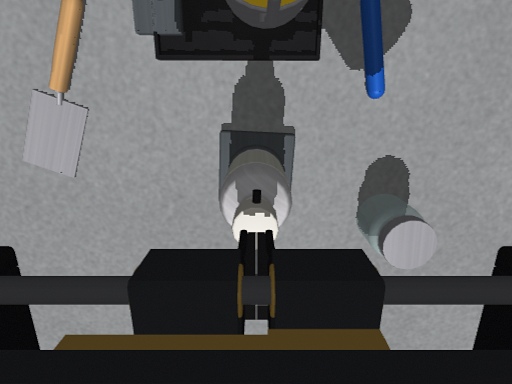

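The closed fingertips are over the white cap at (256,225). Pressing down slowly.

Emit:
{"name": "jog_arm", "arguments": {"plan": "0 0 0.3 0 0 0 1;0 0 0.4 0 0 0 1;0 0 0.3 0 0 0 1;0 0 0.15 0 0 0 1;0 0 0.1 0 0 0 1;0 0 0.1 0 0 0 1;0 0 0.1 0 0 0 1;0 0 0.05 0 0 0 1;0 0 0 0 0 0 1;0 0 0 0 0 0 1"}}

```text
time_s: 20.0
tcp_pos: [0.5364, 0.2303, 0.1858]
ee_rot: [[0.082, -0.997, 0.0], [-0.997, -0.082, -0.001], [0.001, 0.0, -1.0]]
wrist_force: [-5.5, -0.6, 8.2]
gripper_width: 0.007
gripper_force: 4.0
```

Emit:
{"name": "jog_arm", "arguments": {"plan": "0 0 0.04 0 0 0 1;0 0 0.04 0 0 0 1;0 0 0.02 0 0 0 1;0 0 0 0 0 0 1;0 0 0 0 0 0 1;0 0 0 0 0 0 1;0 0 0 0 0 0 1;0 0 0 0 0 0 1;0 0 0 0 0 0 1;0 0 0 0 0 0 1"}}

```text
time_s: 21.0
tcp_pos: [0.5364, 0.2303, 0.1844]
ee_rot: [[0.082, -0.997, 0.001], [-0.997, -0.082, -0.0], [0.001, -0.001, -1.0]]
wrist_force: [-6.6, -1.1, 12.9]
gripper_width: 0.007
gripper_force: 5.9
```

```bash
python3 - <<'E'
from h import *
for i in range(2):
    p,d,K,T=cap('wrist','w7');s=r.sense();t=s['tcp_pos'];print(s['time_s'],t.round(4),s['wrist_force'].round(2))
P=pts(d,K,T);m=(P[...,2]>.178)&(P[...,2]<.197)&(np.hypot(P[...,0]-.537,P[...,1]-.23)<.013);print(m.sum(),np.percentile(P[m][:,2],[10,50,90]).round(4))
E
```

```text
21.05 [0.5364 0.2303 0.1844] [-6.24 -1.64 12.73]
21.1 [0.5364 0.2303 0.1844] [-6.68 -1.62 11.55]
643 [0.1813 0.1841 0.1943]
```

The cap top reads 0.184 with over 12 N on it, so it is at its stop. Releasing it.

Emit:
{"name": "jog_arm", "arguments": {"plan": "0 0 -0.1 0 0 0 1;0 0 -0.2 0 0 0 1;0 0 -0.4 0 0 0 1;0 0 -0.6 0 0 0 1;0 0 -0.8 0 0 0 1;0 0 -0.8 0 0 0 1;0 0 -0.8 0 0 0 1;0 0 -0.6 0 0 0 1;0 0 -0.2 0 0 0 1;0 0 0 0 0 0 1"}}

```text
time_s: 22.1
tcp_pos: [0.5371, 0.2309, 0.2948]
ee_rot: [[0.081, -0.997, 0.001], [-0.997, -0.081, 0.001], [-0.001, -0.001, -1.0]]
wrist_force: [-0.2, -0.2, 0.1]
gripper_width: 0.006
gripper_force: 0.0
```

```bash
python3 - <<'E'
from h import *
cap('scene','scene8');p,d,K,T=cap('wrist','w8');s=r.sense();print(s['time_s'],s['tcp_pos'].round(4),s['wrist_force'].round(2))
P=pts(d,K,T);m=(P[...,2]>.178)&(P[...,2]<.2)&(np.hypot(P[...,0]-.537,P[...,1]-.231)<.013);print(m.sum(),np.percentile(P[m][:,2],[10,50,90]).round(4))
p,d,K,T=cap('side','side8');P=pts(d,K,T);hsv=cv2.cvtColor(p,cv2.COLOR_RGB2HSV)
m=(hsv[...,0]<16)&(hsv[...,1]>110)&(P[...,2]>.19)&(P[...,2]<.25)&(np.hypot(P[...,0]-.543,P[...,1]-.043)<.05);print('grip',m.sum(),P[m].mean(0).round(4))
cv2.imwrite('pics/m8.png',np.hstack([cv2.resize(cv2.imread(f'pics/{n}8.png'),(400,300)) for n in('side','scene')]))
E
```

```text
22.2 [0.5364 0.2305 0.2932] [-0.12  0.03  0.19]
660 [0.1906 0.1915 0.1924]
grip 70 [0.5412 0.0386 0.227 ]
```

View pics/m8.png

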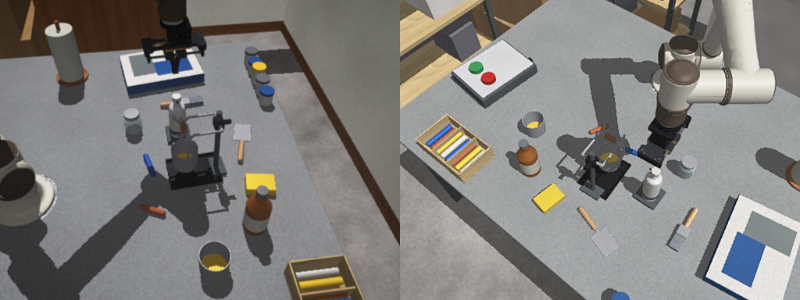

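The pot hangs on the stand at side (185,155), the cap is back up at 0.1915, nothing else has moved, and the arm is clear.

```bash
python3 -c "
from station import r
print(r.finish_job())"
```

```text
the job is handed in; nothing more can be done
None
```

The pot hangs by its handle on both hooks, the cap was pressed to its stop and sprang back up, the other things look unmoved, and the job is handed in at about 22 s.

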